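# Bring the control sample to the barcode reader and scan it

### The job

Turn the sample carousel by pushing one of the finger lugs on its rim until the pot with the blue cap stands squarely in front of the barcode reader's window. Then, with the carousel at rest, press the green scan button on top of the reader right down, let it come back up and move clear; scan nothing before that. Do not touch the pots on the carousel, which stay seated upright in their sockets, and do not disturb the handheld terminal or the spare pot standing on the bench.

Things in the scene. Friction and masses are not known exactly. Their poses are not given: they have to be found in the camera images.
- station: fixed steel foot of the carousel, 200 mm across, 10 mm high. Origin on the bench under the carousel's axis, z up, its +y pointing from that axis to the barcode reader, which stands on a 10 mm high tongue: dark box 72 mm wide (x), 58 deep (171 to 229 mm from the axis), top 91 mm above the bench, with a red window 46 mm wide facing the carousel
- read_spot (a point): where the underside centre of the pot to be scanned belongs: on the middle line of the reader's window, 82 mm from the carousel's axis, 20 mm above the bench
- carousel: pale grey turntable; origin on its axis, 14 mm above the bench. Turns about z, either way, no stops; stays where left (about 0.08 N m of friction, no coasting at hand speed). Rim 222 mm across, top 32 mm above the bench. 8 sockets 82 mm from the axis, 45 degrees apart; the one in its own +y holds the blue pot, six hold the other pots, one is empty. Pot caps reach 86 mm above the bench, 101 mm from the axis
- lug (a point): one of 8 like finger lugs outside the rim, 45 degrees apart, half-way between sockets (this one 22.5 degrees anticlockwise from above of the blue pot): upright round post 28 mm across, from 18 to 64 mm above the bench. Point: on its axis, 50 mm above the bench, 138 mm from the carousel's axis. Between lugs is a clear 77 mm gap: a finger let down there, tip 35 to 50 mm above the bench, can push a lug round
- scan_button (a joint): green push button 28 mm across on top of the reader, pushed straight down; value 0 m up, 0.006 m fully down; a spring brings it back, about 1.5 N at the start and 5 N fully down
- scan_button_top (a point): centre of the top of the green scan button, 109 mm above the bench when up, 202 mm from the carousel's axis
- pot_blue: milk sample pot standing loose in a socket of the carousel, 66 mm high, body 34 mm across with a white label and black barcode bands, snap cap 38 mm across; origin at the centre of its underside, z up its axis. Not to be touched. Its cap is dark blue: this is the pot to be scanned
- pot_white: milk sample pot standing loose in a socket of the carousel, 66 mm high, body 34 mm across with a white label and black barcode bands, snap cap 38 mm across; origin at the centre of its underside, z up its axis. Not to be touched. Its cap is white
- pot_pink1: milk sample pot standing loose in a socket of the carousel, 66 mm high, body 34 mm across with a white label and black barcode bands, snap cap 38 mm across; origin at the centre of its underside, z up its axis. Not to be touched. Its cap is pale pink
- pot_pink2: milk sample pot standing loose in a socket of the carousel, 66 mm high, body 34 mm across with a white label and black barcode bands, snap cap 38 mm across; origin at the centre of its underside, z up its axis. Not to be touched. Its cap is pale pink
- pot_pink3: milk sample pot standing loose in a socket of the carousel, 66 mm high, body 34 mm across with a white label and black barcode bands, snap cap 38 mm across; origin at the centre of its underside, z up its axis. Not to be touched. Its cap is pale pink
- pot_pink4: milk sample pot standing loose in a socket of the carousel, 66 mm high, body 34 mm across with a white label and black barcode bands, snap cap 38 mm across; origin at the centre of its underside, z up its axis. Not to be touched. Its cap is pale pink
- pot_pink5: milk sample pot standing loose in a socket of the carousel, 66 mm high, body 34 mm across with a white label and black barcode bands, snap cap 38 mm across; origin at the centre of its underside, z up its axis. Not to be touched. Its cap is pale pink
- terminal: dark handheld terminal lying flat on the bench, screen up, 160 x 78 x 25 mm, loose; origin at the centre of its underside, x along its length. Leave it alone
- spare_pot: pink-capped pot like the others, 66 mm high, standing loose on the bench beside the reader; origin at the centre of its underside. Leave it where it is
- tray: fixed clear tray full of pink-capped pots, 176 x 176 mm, 70 mm high, standing on the bench beside the carousel, across from the reader; origin at the centre of its underside

How it is judged (in metres and radians):
On the way, in this order (a step that is already met when the one before it is completed fails the run):
1. the blue-capped pot stands in front of the reader's window and the carousel is at rest (horizontal distance between pot_blue and read_spot below 0.01 m and angular speed of carousel below 0.06 rad/s), for 0.2 s.
2. the scan button is pressed down with the blue-capped pot in front of the window (horizontal distance between pot_blue and read_spot below 0.01 m and value of joint scan_button above 0.0045 m), for 0.05 s.
At the end, for the whole second after the job is handed in: Blue-capped pot within 10 mm of the spot before the reader's window, carousel at rest; scan button pressed after that (4.5 of its 6 mm or more) and up again; every pot seated upright; terminal and spare pot within 20 mm of where they were (all of step 1 and value of joint scan_button below 0.001 m and z of each of pot_blue, pot_white, pot_pink1, pot_pink2, pot_pink3, pot_pink4, pot_pink5 in the frame of carousel below 0.012 m and angle between each of pot_blue, pot_white, pot_pink1, pot_pink2, pot_pink3, pot_pink4, pot_pink5's own z axis and vertical below 0.2 rad and distance of each of terminal, spare_pot from where it was at the start of the episode below 0.02 m); the robot touches nothing.
It fails at once if the scan button was pressed while the blue-capped pot was not in front of the window (not (horizontal distance between pot_blue and read_spot below 0.01 m) and value of joint scan_button above 0.003 m).
It fails at once if the robot touched a pot on the carousel (contact force between any of pot_blue, pot_white, pot_pink1, pot_pink2, pot_pink3, pot_pink4, pot_pink5 and the fingers above 1 N or contact force between any of pot_blue, pot_white, pot_pink1, pot_pink2, pot_pink3, pot_pink4, pot_pink5 and the arm above 1 N).
It fails at once if a pot was lifted out of its socket or tipped (not (z of each of pot_blue, pot_white, pot_pink1, pot_pink2, pot_pink3, pot_pink4, pot_pink5 in the frame of carousel below 0.012 m and angle between each of pot_blue, pot_white, pot_pink1, pot_pink2, pot_pink3, pot_pink4, pot_pink5's own z axis and vertical below 0.2 rad)).
It fails at once if the terminal or the spare pot was moved or lifted (distance of any of terminal, spare_pot from where it was at the start of the episode above 0.02 m).
It also fails if it takes over 58 s, if anything falls off the work surface, if the arm or the gripper's body presses on something with over 40 N, if the wrist force passes 120 N, or if a joint passes its speed limit or range.

### The arm

A 6-joint arm with a two-finger parallel gripper is mounted at the origin on the work surface. World frame = base frame: x ahead of the robot, y to its left, z up, the work surface at z = 0. Lengths are in m, angles in degrees, forces in N, time in s.
With the tool pointing down it reaches from about 0.325 to 0.85 m from the base axis. Payload 15.5 kg.
Tool frame: the origin (TCP) lies at the very end of the fingers, on their centre line; the grasp point (between the pads) lies arm.grip_depth behind it (arm.grip_depth is the distance from the TCP to the grasp point, in m); z points along the fingers, y is the direction in which the jaws open and shut (so a half turn about z gives the same grasp; the last joint's range is limited). The gripper opens to 91 mm and grips with 3 to 60 N. Pads are 32 mm wide; open, the fingers measure 118 mm over their backs; the gripper's body (76 mm by 178 mm) begins 60 mm behind the grasp point.
Start: joints at [-72.336, 28.281, 77.091, -0, 74.628, -5.472], TCP at [0.246, -0.575, 0.214] pointing down, gripper open.
Joint ranges: [-166.48, 166.48], [-47.26, 123.95], [12.59, 153.08], [-70.14, 250.14], [6.76, 159.57], [-176.63, 176.63]. Speed limits (degrees/s): [108.29, 108.29, 147.25, 172.46, 172.46, 172.46].

### API

Orientations are given as a 3x3 rotation matrix whose columns are the frame's x, y, z axes.
In Python, from rig import arm gives the robot as it stands. Calls block until the motion is done:
- arm.move_to(position, orientation): joint-space move of the TCP to a pose.
- arm.move_l(position, orientation=None, feed=0.15): straight line of the TCP; orientation=None keeps the orientation; feed is the mean speed in m/s.
- arm.move_joints(angles): joint-space move.
- arm.grip(opening): finger opening in m; the grip force is fixed at half the most; returns when the fingers have stopped.
- arm.sleep(seconds).
- arm.solve_ik(position, orientation): joint angles nearest the present ones, or None.
- arm.snapshot(name): name is "scene" or "top"; returns the picture (420x560x3 uint8, red, green, blue); there is no depth.
- arm.get_calibration(name): a dict with "intrinsics" (3x3 intrinsics, pixels), "cam_to_world" (4x4, takes a point from camera to world coordinates). Camera axes: x right, y down, z forward; pixel columns grow to the right and rows downward; lengths in m; the calibration is good to about 2 mm. A picture is of the moment at which its call begins. get_calibration takes no time and is no camera call.
A pose or a line that the arm cannot do raises arm.Unreachable and nothing moves.
- arm.sign_off(): hands the job in, once; it reports no verdict.
Readings, each from a call of its own:
- arm.current_t(): time.
- arm.current_joint_positions(): joint angles.
- arm.current_dq(): joint speeds.
- arm.current_tau(): joint torques, N m.
- arm.current_ee_pos(): TCP position.
- arm.current_tool_rot(): TCP orientation.
- arm.current_force(): force on the tool from outside, world axes, zero at the start.
- arm.current_torque(): the same for the moment, N m.
- arm.current_width(): finger opening in m.
Only numpy, scipy, OpenCV 4.12 (cv2) and the standard library are available. Lean on these libraries where they do the work, as an engineer would, in place of code of your own. Each camera call takes 0.05 s, during which the arm holds its last target. There are 200 camera calls.

## Working session

There is one attempt and no reset: what is moved stays moved. The work goes in short steps, each a Python script; the robot and the scene stay as the last script left them, time stands still between calls to the robot, and variables do not carry over. Pictures are saved under pics/ and viewed, about 8 in all and at most 12, crops included, and the job is handed in when it is done.

```bash
mkdir -p pics; python3 - <<'E'
from rig import arm
import cv2,numpy as np
for n in("top","scene"):
    im=arm.snapshot(n); cv2.imwrite(f"pics/{n}0.png",im[:,:,::-1])
    c=arm.get_calibration(n); print(n,np.round(c["intrinsics"],1).tolist(),np.round(c["cam_to_world"],3).tolist())
print(arm.current_t(),arm.grip_depth,arm.current_tool_rot())
E
```

```text
top [[386.2, 0.0, 276.4], [0.0, 386.2, 212.0], [0.0, 0.0, 1.0]] [[0.013, -0.969, 0.247, 0.39], [-1.0, -0.011, 0.008, 0.014], [-0.005, -0.248, -0.969, 1.053], [0.0, 0.0, 0.0, 1.0]]
scene [[522.4, 0.0, 281.4], [0.0, 522.4, 206.8], [0.0, 0.0, 1.0]] [[0.445, 0.731, -0.517, 1.211], [0.895, -0.362, 0.26, -0.278], [0.003, -0.579, -0.816, 1.042], [0.0, 0.0, 0.0, 1.0]]
0.1 0.0188 [[ 9.19587811e-01  3.92884407e-01 -3.17289979e-04]
 [ 3.92884522e-01 -9.19587273e-01  9.99755171e-04]
 [ 1.01012391e-04 -1.04402099e-03 -9.99999450e-01]]
```

View pics/top0.png

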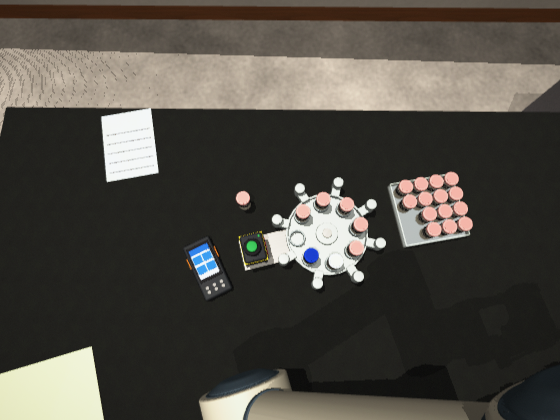

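View pics/scene0.png

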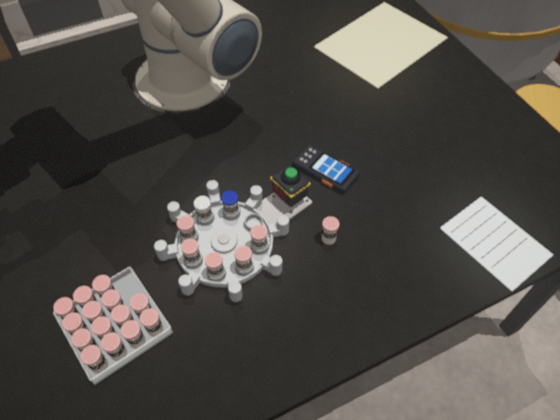

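Top view: the blue cap is at (311,256), the hub at (327,233) and the green button at (252,247). The lugs ring the rim, the tray is to the right, the spare pot is at (243,200) and the terminal at (208,268). The scene view agrees, with blue at (230,205) and the button at (291,174).

```bash
cat > h.py <<'E'
from rig import arm
import cv2,numpy as np
from scipy.optimize import least_squares
def ray(n,uv,z):
    c=arm.get_calibration(n); K=c["intrinsics"];T=np.array(c["cam_to_world"])
    d=T[:3,:3]@np.linalg.solve(K,[*uv,1.]); o=T[:3,3]
    return o+d*(z-o[2])/d[2]
def blobs(im,kind,amin=30):
    h=cv2.cvtColor(im,cv2.COLOR_RGB2HSV); H,S,V=[h[...,i].astype(int) for i in range(3)]
    m={"blue":(H>112)&(H<128)&(S>180)&(V>70),"green":(H>45)&(H<80)&(S>120)&(V>60),
       "pink":((H<12)|(H>170))&(S>50)&(S<150)&(V>150)}[kind].astype(np.uint8)
    n,l,s,c=cv2.connectedComponentsWithStats(m)
    return [(c[i],s[i,4]) for i in range(1,n) if s[i,4]>=amin]
def measure(n,im):
    b=max(blobs(im,"blue"),key=lambda t:t[1]); g=max(blobs(im,"green"),key=lambda t:t[1])
    B=ray(n,b[0],.084); G=ray(n,g[0],.108)
    P=[ray(n,c,.084) for c,a in blobs(im,"pink")]
    return B,G,np.array(P)
def fit(B,P,c0,r=.082):
    Q=np.array([B]+[p for p in P if abs(np.hypot(*(p-c0)[:2])-r)<.02])[:,:2]
    s=least_squares(lambda c:np.hypot(*(Q-c).T)-r,c0[:2],loss="soft_l1",f_scale=.003)
    return s.x,len(Q),s.fun
ang=lambda v:np.degrees(np.arctan2(v[1],v[0]))
E
python3 - <<'E'
from h import *
np.set_printoptions(precision=4,suppress=True)
for n,hub in(("top",(327,233)),("scene",(225,240))):
    im=cv2.cvtColor(cv2.imread(f"pics/{n}0.png"),cv2.COLOR_BGR2RGB)
    B,G,P=measure(n,im); C,k,f=fit(B,P,ray(n,hub,.035))
    print(n,"B",B,"G",G,"C",C,k,f*1e3,"r_btn",np.hypot(*(G[:2]-C)),"ang reader",ang(G[:2]-C),"blue",ang(B[:2]-C))
    # lugs
    v=cv2.inRange(cv2.cvtColor(im,cv2.COLOR_RGB2HSV),(0,0,165),(180,45,255))
    q,l,s,c=cv2.connectedComponentsWithStats(v)
    for i in range(1,q):
        p=ray(n,c[i],.064)[:2]-C
        if s[i,4]>15 and .12<np.hypot(*p)<.155: print("  lug",p+C,np.hypot(*p),ang(p),s[i,4])
    for c,a in blobs(im,"pink"): 
        p=ray(n,c,.06)
        if np.hypot(*(p[:2]-G[:2]))<.15: print("  pinknear",p,a)
E
```

```text
top B [ 0.5261 -0.0653  0.084 ] G [0.5448 0.0833 0.108 ] C [ 0.5942 -0.1134] 6 [ 1.403   0.782   0.5167 -0.2034  0.3204  0.1127] r_btn 0.20280594324939236 ang reader 104.1065317816803 blue 144.82689041099897
  lug [ 0.7289 -0.1423] 0.13768455377121439 -12.115308269818847 74
  lug [ 0.7105 -0.0383] 0.13840972323402542 32.86568862928917 77
  lug [ 0.6689 -0.2287] 0.13732398511178132 -57.08425837183024 78
  lug [0.6243 0.0221] 0.1387569440677794 77.50778662386791 79
  lug [ 0.5644 -0.2474] 0.1372809754189262 -102.54028804848731 82
  pinknear [0.6828 0.1138 0.06  ] 136Traceback (most recent call last):
  File "<stdin>", line 5, in <module>
  File "h.py", line 15, in measure
    b=max(blobs(im,"blue"),key=lambda t:t[1]); g=max(blobs(im,"green"),key=lambda t:t[1])
ValueError: max() iterable argument is empty
```

```bash
cat >> h.py <<'E'
C=np.array([.5942,-.1134]); READ=104.1
def R(a):
    c,s=np.cos(np.radians(a)),np.sin(np.radians(a))
    return np.array([[-c,-s,0],[-s,c,0],[0,0,-1.]])
def pos(a,z,r=.139):
    return [C[0]+r*np.cos(np.radians(a)),C[1]+r*np.sin(np.radians(a)),z]
def look(name):
    im=arm.snapshot("top"); cv2.imwrite(f"pics/{name}.png",im[:,:,::-1])
    try:
        b=max(blobs(im,"blue",15),key=lambda t:t[1]); B=ray("top",b[0],.084)
        print(name,"blue px",b,"ang",ang(B[:2]-C),"r",np.hypot(*(B[:2]-C)))
    except ValueError: print("blue hidden")
    return im
def arc(a0,a1,z=.042,n=None,feed=.08):
    n=n or max(1,int(np.ceil(abs(a1-a0)/6)))
    for a in np.linspace(a0,a1,n+1)[1:]: arm.move_l(pos(a,z),R(a),feed=feed)
E
python3 - <<'E'
from h import *
arm.grip(0.0); print("width",arm.current_width())
arm.move_to(pos(235.1,.16),R(235.1)); arm.move_l(pos(235.1,.042),feed=.1)
print(arm.current_t(),arm.current_force())
arc(235.1,190); print(arm.current_t(),arm.current_force(),arm.current_ee_pos())
look("push1")
E
```

```text
width 0.00010411510855400888
4.425 [-0.56081797 -0.52411509  0.49563646]
7.025 [-1.05078199 -0.21380111  0.05313199] [ 0.45762888 -0.13797288  0.04204605]
push1 blue px (array([298.51572327, 239.33333333]), np.int32(159)) ang 109.36565946286436 r 0.08330774626460849
```

View pics/push1.png

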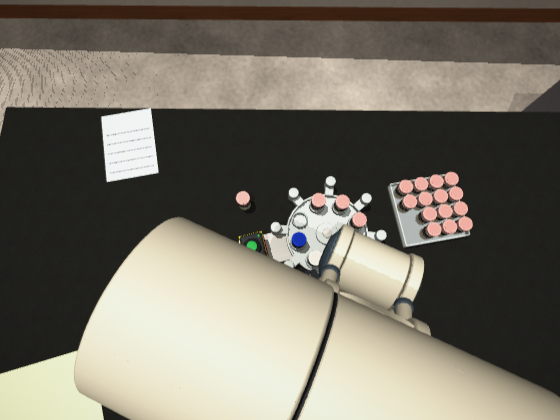

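Blue is now at (298,239), which is 109.4° against a target of 104.1°. I'll trim by 5.3°, back off, rise and check.

```bash
python3 - <<'E'
from h import *
arc(190,184.7,n=2,feed=.04); arm.sleep(.2); look("push2")
arc(184.7,196,n=2,feed=.1); arm.move_l(pos(196,.2),feed=.2)
G=[.5448,.0833]
arm.move_to(pos(240,.3,.25),R(240)); 
im=look("check"); B,Gm,P=measure("top",im)
Cn,k,f=fit(B,P,np.array([*C,0])); print("G",Gm,"refit C",Cn,k,f*1e3,"ang reader",ang(Gm[:2]-Cn),"blue",ang(B[:2]-Cn))
d=(Gm[:2]-C)/np.hypot(*(Gm[:2]-C)); print("err mm",(B[:2]-C-.082*d)*1e3, arm.current_t())
E
```

```text
push2 blue px (array([297.95541401, 237.57961783]), np.int32(157)) ang 106.11312014590312 r 0.08328538609356824
check blue px (array([298.        , 237.58333333]), np.int32(156)) ang 106.14028322423412 r 0.08317868649255868
G [0.54472127 0.08320869 0.108     ] refit C [ 0.5941896  -0.11308537] 6 [0.87359889 1.01572435 0.45939547 0.16175181 0.52602002 0.95395527] ang reader 104.1446532702114 blue 106.19384421834836
err mm [-3.11064373  0.37960016] 10.5167
```

View pics/check.png

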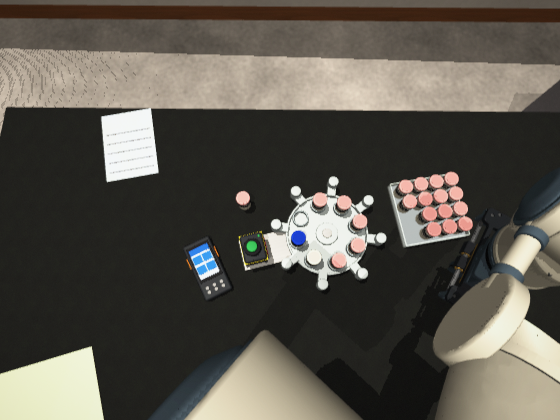

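The pot is about 3 mm off the spot (10 mm allowed) and the carousel is at rest. Next is the button press.

```bash
python3 - <<'E'
from h import *
G=np.array([.5447,.0833]); Q=R(180)
arm.move_to([*G,.22],Q); arm.move_l([*G,.115],feed=.1); arm.sleep(.2)
f0=arm.current_force()[2]; z=.115
while z>.0985:
    z-=.001; arm.move_l([*G,z],feed=.03); f=arm.current_force()[2]-f0
    print(round(z,4),round(arm.current_ee_pos()[2],4),round(f,2))
    if f>9: break
arm.sleep(.3); print("hold",arm.current_force()[2]-f0)
arm.move_l([*G,.15],feed=.08); arm.move_l([*G,.25],feed=.2)
arm.move_to(pos(240,.3,.25),R(240)); arm.sleep(.3)
im=look("final"); B,Gm,P=measure("top",im); print("G",Gm,arm.current_t(),arm.current_force())
cv2.imwrite("pics/scene_f.png",arm.snapshot("scene")[:,:,::-1])
E
```

```text
0.114 0.114 0.74
0.113 0.113 1.99
0.112 0.112 1.57
0.111 0.111 2.53
0.11 0.11 3.8
0.109 0.109 4.19
0.108 0.108 4.07
0.107 0.1072 8.93
0.106 0.1069 24.04
hold 22.743491026684623
final blue px (array([298.        , 237.58333333]), np.int32(156)) ang 106.14028322423412 r 0.08317868649255868
G [0.54472127 0.08320869 0.108     ] 19.4667 [-0.2881552  -0.08375458 -0.29996208]
```

View pics/scene_f.png

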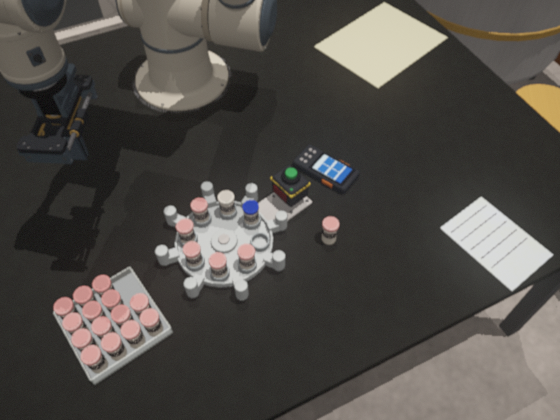

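The press ramped over about 6 mm to a hard stop, but contact came about 4 mm higher than the nominal 109 mm. I'll press again in finer steps with averaged force, to rule out a stop on the bezel.

```bash
python3 - <<'E'
from h import *
G=np.array([.5447,.0833]); Q=R(180)
arm.move_to([*G,.22],Q); arm.move_l([*G,.119],feed=.1); arm.sleep(.3)
def F():
    v=[]
    for _ in range(8): arm.sleep(.03); v.append(arm.current_force())
    return np.mean(v,0)
f0=F()
for z in np.arange(.118,.1055,-.001):
    arm.move_l([*G,z],feed=.03); f=F()-f0; p=arm.current_ee_pos()
    print(round(z,4),np.round(p,4),np.round(f,2))
    if f[2]>12: break
cv2.imwrite("pics/p_scene.png",cv2.resize(arm.snapshot("scene")[100:260,200:400,::-1],None,fx=4,fy=4,interpolation=cv2.INTER_CUBIC)[:600])
arm.move_l([*G,.15],feed=.08); arm.move_l([*G,.22],feed=.2)
print(arm.current_t())
E
```

```text
0.118 [0.5447 0.0833 0.118 ] [-0.12 -0.19 -0.58]
0.117 [0.5447 0.0833 0.117 ] [-0.07 -0.01 -0.18]
0.116 [0.5447 0.0833 0.116 ] [-0.18 -0.27  0.23]
0.115 [0.5447 0.0833 0.115 ] [-0.05 -0.28 -0.44]
0.114 [0.5447 0.0833 0.114 ] [-0.2   0.13 -0.09]
0.113 [0.5448 0.0833 0.1131] [0.63 0.01 1.37]
0.112 [0.5448 0.0833 0.112 ] [ 0.71 -0.21  1.64]
0.111 [0.5447 0.0833 0.111 ] [0.97 0.21 2.47]
0.11 [0.5447 0.0833 0.11  ] [1.41 0.24 3.04]
0.109 [0.5447 0.0833 0.109 ] [1.43 0.12 3.2 ]
0.108 [0.5448 0.0833 0.1081] [ 1.99 -0.25  4.19]
0.107 [0.5448 0.0833 0.1072] [ 0.6  -0.08  8.47]
0.106 [0.5448 0.0833 0.107 ] [-3.56 -0.46 23.6 ]
30.8583
```

View pics/p_scene.png

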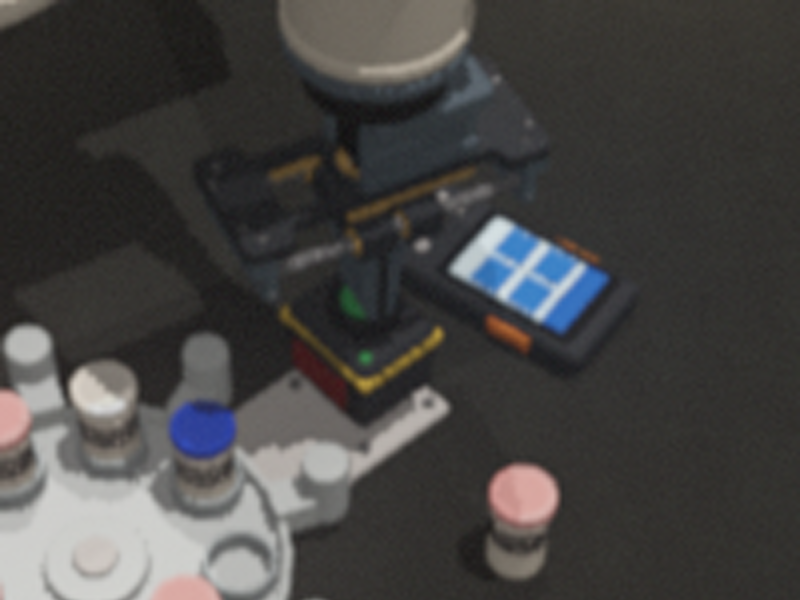

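The ramp matches the spring: 1.4 N at first contact (z≈113.3 mm), about 0.57 N/mm, then a hard stop about 6 mm lower. The picture shows the finger on the button, with the green edge at (350,295), and blue facing the window. So the press was full. Now I'll move clear, check and hand in.

```bash
python3 - <<'E'
from h import *
arm.move_to(pos(240,.3,.25),R(240)); arm.sleep(.5)
im=look("last"); B,Gm,P=measure("top",im)
a=cv2.imread("pics/check.png")[:,:,::-1]
d=(Gm[:2]-C)/np.hypot(*(Gm[:2]-C)); print("G",Gm,"pot err mm",(B[:2]-C-.082*d)*1e3)
print("diff near reader/terminal/spare/carousel",[int((cv2.absdiff(im,a)[y0:y1,x0:x1].max(2)>60).sum()) for y0,y1,x0,x1 in((225,275,235,270),(230,305,180,235),(185,215,230,258),(175,292,272,388))])
print(arm.current_t(),arm.current_force()); arm.sign_off()
E
```

```text
last blue px (array([298.        , 237.58333333]), np.int32(156)) ang 106.14028322423412 r 0.08317868649255868
G [0.54480785 0.08330929 0.108     ] pot err mm [-3.15319371  0.3689041 ]
diff near reader/terminal/spare/carousel [0, 0, 0, 0]
33.0583 [-0.01693335 -0.24189627  0.82515674]
the job is handed in; nothing more can be done
```

The blue-capped pot is in front of the reader, the scan button has been pressed and released, and the job is handed in at about 33 s. I turned the carousel about 39° clockwise by pushing one lug with the closed fingers, then backed out, pressed the button and moved clear.

- **Pot position:** the last picture puts it about 3 mm from the read spot (limit 10 mm), roughly 2° short of square. I left this rather than push again.
- **Disturbance:** nothing changed around the reader, terminal, spare pot or carousel between the pictures taken before the first press and just before hand-in. Moves made while pushing the lug were judged only by eye from the pictures.
- **Button:** I pressed it twice, both times after the pot was in place. The second press was to check the first. It showed a spring ramp from 1.4 N to over 4 N across about 6 mm, then a hard stop, so it went fully down. In the top view it looks the same as before the presses.

**Disagreement:** the fingers met the button at a tool height of about 113 mm, not the stated 109 mm. I did not find the cause. The ramp fits the button's stated spring and travel, so I still count it as a full press.

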